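# Change the load of the slip dryer

### The arm

A 6-joint arm with a two-finger parallel gripper is mounted at the origin on the work surface. World frame = base frame: x ahead of the robot, y to its left, z up, the work surface at z = 0. Lengths are in mm, angles in rad, forces in N, time in s.
With the tool pointing down it reaches from about 425 to 1125 mm from the base axis. Payload 14.9 kg.
Tool frame: the origin (TCP) lies on the centre line of the jaws, within the pads' length; the fingertips stand 25 mm ahead of it and the grasp point (between the pads) lies 6 mm ahead of it; z points along the fingers, y is the line along which they close (so a half turn about z gives the same grasp; the last joint's range is limited). The gripper opens to 91 mm and grips with 3 to 60 N. Pads are 32 mm wide; open, the fingers measure 118 mm over their backs; the gripper's body (76 mm by 178 mm) begins 60 mm behind the grasp point.
Start: joints at [-1.144, 0.379, 1.734, -0, 1.028, -0.033], TCP at [310.636, -627.314, 238.932] pointing down, gripper open.
Joint ranges: [-2.77, 2.77], [-0.74, 2.19], [0, 2.66], [-1.06, 4.2], [0.31, 2.87], [-3.08, 3.08]. Speed limits (rad/s): [1.89, 1.89, 2.39, 3.14, 3.14, 3.14].

### API

Orientations are given as a 3x3 rotation matrix whose columns are the frame's x, y, z axes.
In Python, from rig import readout, snapshot, calibration, hand_in gives the robot as it stands.
- The arm moves only by the tool send_rows, never from a script. Its argument "plan" is a list of rows, each a list of 3 entries, a list of its own where there are three numbers: the opening, from -1 (shut) to 1 (fully open), then the shift along the tool's x, y, z in m, then the turn about the tool's z in degrees. In form: [[gripper, [x, y, z], yaw], ...]. A call has 1 to 12 rows; each row shifts and turns the commanded pose from where the row before left it, along the tool's axes as they then stand; what a row does not reach is not made up. A row lasts 1/10 s, in which the tool goes at most 50 mm and 8.59 degrees, less where a joint would pass 70% of its speed; a pose out of reach is approached as far as the arm can. A call with a gripper value outside its range is refused whole. The fingers move at their own pace and stop on an object; the grip force is fixed at half the most. Time passes only in rows, so rows that do not move let the fingers close. It gives the time, the measured TCP pose, the force, the opening and the grip force at its end, in the units of the state.
- readout.read_state(): the state, without advancing time (a new reading comes with each control period).
- snapshot(name): name is "side" or "top" or "wrist"; returns (picture, depth): 400x640x3 uint8, red, green, blue; 400x640 float32, mm along the optical axis (not along the pixel's ray), 0 where there is no reading.
- calibration(name): a dict with "fx", "fy", "cx", "cy" (pixels), "position" and "attitude" of the camera in the world. Camera axes: x right, y down, z forward; pixel columns grow to the right and rows downward; lengths in mm; the calibration is good to about 2 mm. A picture is of the moment at which its call begins: read the wrist's pose just before it. calibration takes no time and is no camera call; for the wrist camera it gives the pose at the moment of the call.
- hand_in(): hands the job in; it is judged then, once.
The state is a dict: "clock": time; "q": joint angles; "qvel": joint speeds; "joint_torque": joint torques, N m; "ee_pos": TCP position; "eef_rot": TCP orientation; "contact_force": force on the tool from outside, world axes, zero at the start; "wrist_torque": the same for the moment, N m; "width": finger opening in mm; "gripper_force": force on a finger pad.
Only numpy, scipy, OpenCV 4.12 (cv2) and the standard library are available. Lean on these libraries where they do the work, as an engineer would, in place of code of your own. Each camera call takes 0.05 s, during which the arm holds its last target. There are 200 camera calls.

### The job

The bench dryer has finished its batch: slide its clear cover right back, take all the dry brick slips out and lay them flat in the grey tray, and lay all the damp slips from the wooden ware board flat on the dryer's rack, side by side and none on top of another. Slide the cover fully shut and only then press the dryer's start button all the way down and let it go. Leave the nippers and the jar where they are.

Things in the scene. Friction and masses are not known exactly. Their poses are not given: they have to be found in the camera images.
- dryer: white bench-top dryer, fixed, 270 (x) x 320 (y) x 70 mm high; origin at the centre of its underside, x to its rear, z up. The chamber (see rack_middle) is in front, the closed fan deck, over which the cover slides open, behind it. Rails along x at y = +156 and -108 mm, tops 80 mm high. Grey control strip with the start button along the -y side
- rack_middle (a point): centre of the chamber's flat dark rack floor, 36 mm above the bench, at x = -68, y = +24 mm in the dryer's frame. The chamber is an open-topped compartment 116 (x) x 254 (y) mm inside, 32 mm deep, walls 9 mm thick, tops 68 mm above the bench. Dry slips start here, long sides along the dryer's x, about 58 mm apart in y
- cover (a joint): slide of the clear flat cover, 128 x 256 x 5 mm, underside 70 mm above the bench, in m: 0 = fully shut over the chamber, 0.125 = fully open over the fan deck; it grows as the cover moves along the dryer's +x. About 1.5 N of friction, stays where it is left
- cover_handle (a point): centre of the black bar handle on the cover: bar 12 mm thick (x) and 12 mm high, 100 mm long along the dryer's y, on two posts at its ends; its centre is 97 mm above the bench, 22 mm above the cover's top face; moves with the cover
- start (a joint): travel of the start button, in m: 0 = up, 0.006 = fully down; springs back by itself, fully down takes about 5 N
- start_top (a point): centre of the top face of the start button, 28 mm across, in a black housing on the control strip; it is pressed straight down
- board: plain wooden ware board, fixed to the bench, 274 (x) x 120 (y) x 8 mm; origin at the centre of its underside. The damp slips start lying flat on it, long sides about along its y, about 62 mm apart along its x
- tray: shallow grey plastic tray, fixed to the bench, 266 (x) x 120 (y) x 14 mm outside, walls and floor 4 mm thick; origin at the centre of its underside. For the dry slips; empty at the start
- nippers: tile nippers with yellow and blue handles, about 145 mm long, lying on the bench; origin under their middle. Leave alone
- jar: glass jar, 64 mm across, 85 mm high; origin at the centre of its underside. Leave alone
- dry0_mid (a point): cast plaster brick slip, off-white plain block 64 x 30 x 12 mm, 32 g, long side along its own x, thickness along z; this point is its centre (6 mm above its underside). Starts in the dryer; belongs in the tray. Two to four are present
- dry1_mid (a point): cast plaster brick slip, off-white plain block 64 x 30 x 12 mm, 32 g, long side along its own x, thickness along z; this point is its centre (6 mm above its underside). Starts in the dryer; belongs in the tray. Two to four are present
- dry2_mid (a point): cast plaster brick slip, off-white plain block 64 x 30 x 12 mm, 32 g, long side along its own x, thickness along z; this point is its centre (6 mm above its underside). Starts in the dryer; belongs in the tray. Two to four are present
- dry3_mid (a point): cast plaster brick slip, off-white plain block 64 x 30 x 12 mm, 32 g, long side along its own x, thickness along z; this point is its centre (6 mm above its underside). Starts in the dryer; belongs in the tray. Two to four are present
- damp0_mid (a point): cast plaster brick slip, off-white plain block 64 x 30 x 12 mm, 32 g, long side along its own x, thickness along z; this point is its centre (6 mm above its underside). Starts on the ware board; belongs on the dryer's rack. Three or four are present
- damp1_mid (a point): cast plaster brick slip, off-white plain block 64 x 30 x 12 mm, 32 g, long side along its own x, thickness along z; this point is its centre (6 mm above its underside). Starts on the ware board; belongs on the dryer's rack. Three or four are present
- damp2_mid (a point): cast plaster brick slip, off-white plain block 64 x 30 x 12 mm, 32 g, long side along its own x, thickness along z; this point is its centre (6 mm above its underside). Starts on the ware board; belongs on the dryer's rack. Three or four are present
- damp3_mid (a point): cast plaster brick slip, off-white plain block 64 x 30 x 12 mm, 32 g, long side along its own x, thickness along z; this point is its centre (6 mm above its underside). Starts on the ware board; belongs on the dryer's rack. Three or four are present
Not all that is in view belongs to the job. What is shaped like the part that bears damp1_mid but black is not meant.

How it is judged (in metres and radians):
On the way, in this order (a step that is already met when the one before it is completed fails the run):
1. the cover is slid right back (value of joint cover above 0.112 m), for 0.2 s.
2. every dry slip lies flat in the tray and every damp slip lies flat on the dryer's rack, let go (x of dry0_mid in the frame of tray between -0.122 and 0.122 m and y of dry0_mid in the frame of tray between -0.05 and 0.05 m and z of dry0_mid in the frame of tray between 0.005 and 0.04 m and angle between the z axis of each of dry0_mid, dry1_mid, dry2_mid, dry3_mid and the z axis of tray, either way round below 0.12 rad and x of dry1_mid in the frame of tray between -0.122 and 0.122 m and y of dry1_mid in the frame of tray between -0.05 and 0.05 m and z of dry1_mid in the frame of tray between 0.005 and 0.04 m and x of dry2_mid in the frame of tray between -0.122 and 0.122 m and y of dry2_mid in the frame of tray between -0.05 and 0.05 m and z of dry2_mid in the frame of tray between 0.005 and 0.04 m and x of dry3_mid in the frame of tray between -0.122 and 0.122 m and y of dry3_mid in the frame of tray between -0.05 and 0.05 m and z of dry3_mid in the frame of tray between 0.005 and 0.04 m and x of damp0_mid in the frame of dryer between -0.113 and -0.023 m and y of damp0_mid in the frame of dryer between -0.09 and 0.138 m and z of damp0_mid in the frame of dryer between 0.036 and 0.048 m and angle between the z axis of each of damp0_mid, damp1_mid, damp2_mid, damp3_mid and the z axis of dryer, either way round below 0.12 rad and x of damp1_mid in the frame of dryer between -0.113 and -0.023 m and y of damp1_mid in the frame of dryer between -0.09 and 0.138 m and z of damp1_mid in the frame of dryer between 0.036 and 0.048 m and x of damp2_mid in the frame of dryer between -0.113 and -0.023 m and y of damp2_mid in the frame of dryer between -0.09 and 0.138 m and z of damp2_mid in the frame of dryer between 0.036 and 0.048 m and x of damp3_mid in the frame of dryer between -0.113 and -0.023 m and y of damp3_mid in the frame of dryer between -0.09 and 0.138 m and z of damp3_mid in the frame of dryer between 0.036 and 0.048 m and contact force between the fingers and anything else below 0.1 N), for 0.2 s.
3. the cover is slid fully shut (value of joint cover below 0.004 m), for 0.2 s.
4. the start button is pressed all the way down with the cover shut (value of joint start above 0.0052 m and value of joint cover below 0.004 m), for 0.05 s.
5. the start button is let go (value of joint start below 0.0015 m), for 0.2 s.
At the end, for the whole second after the job is handed in: the cover is within 4 mm of fully shut, the start button is up, every dry slip present lies flat (within 0.12 rad) inside the tray and every damp slip present lies flat directly on the dryer's rack (its centre 36 to 48 mm above the bench), none on another (x of dry0_mid in the frame of tray between -0.122 and 0.122 m and y of dry0_mid in the frame of tray between -0.05 and 0.05 m and z of dry0_mid in the frame of tray between 0.005 and 0.04 m and angle between the z axis of each of dry0_mid, dry1_mid, dry2_mid, dry3_mid and the z axis of tray, either way round below 0.12 rad and x of dry1_mid in the frame of tray between -0.122 and 0.122 m and y of dry1_mid in the frame of tray between -0.05 and 0.05 m and z of dry1_mid in the frame of tray between 0.005 and 0.04 m and x of dry2_mid in the frame of tray between -0.122 and 0.122 m and y of dry2_mid in the frame of tray between -0.05 and 0.05 m and z of dry2_mid in the frame of tray between 0.005 and 0.04 m and x of dry3_mid in the frame of tray between -0.122 and 0.122 m and y of dry3_mid in the frame of tray between -0.05 and 0.05 m and z of dry3_mid in the frame of tray between 0.005 and 0.04 m and x of damp0_mid in the frame of dryer between -0.113 and -0.023 m and y of damp0_mid in the frame of dryer between -0.09 and 0.138 m and z of damp0_mid in the frame of dryer between 0.036 and 0.048 m and angle between the z axis of each of damp0_mid, damp1_mid, damp2_mid, damp3_mid and the z axis of dryer, either way round below 0.12 rad and x of damp1_mid in the frame of dryer between -0.113 and -0.023 m and y of damp1_mid in the frame of dryer between -0.09 and 0.138 m and z of damp1_mid in the frame of dryer between 0.036 and 0.048 m and x of damp2_mid in the frame of dryer between -0.113 and -0.023 m and y of damp2_mid in the frame of dryer between -0.09 and 0.138 m and z of damp2_mid in the frame of dryer between 0.036 and 0.048 m and x of damp3_mid in the frame of dryer between -0.113 and -0.023 m and y of damp3_mid in the frame of dryer between -0.09 and 0.138 m and z of damp3_mid in the frame of dryer between 0.036 and 0.048 m and value of joint cover below 0.004 m and value of joint start below 0.0015 m); the robot touches nothing.
It fails at once if the start button is pressed while the cover is not shut (value of joint start above 0.004 m and value of joint cover above 0.008 m).
It fails at once if the nippers or the jar are moved or the jar is tipped (distance of any of nippers, jar from where it was at the start of the episode above 0.03 m or angle between jar's own z axis and vertical above 0.5 rad).
Of dry0, dry1, dry2, dry3 only 2 to 4 are there at a start; the rules pass over those that are not, and their reading is None.
Of damp0, damp1, damp2, damp3 only 3 to 4 are there at a start; the rules pass over those that are not, and their reading is None.
At some moment in a run one of damp0, damp1, damp2, damp3 may be knocked a few centimetres aside while the robot is not near it.
It also fails if it takes over 210 s, if anything falls off the work surface, if the arm or the gripper's body presses on something with over 40 N, if the wrist force passes 120 N, or if a joint passes its speed limit or range.

## Working session

There is one attempt and no reset: what is moved stays moved. The work goes in short steps, Python scripts to look and compute and a tool call to move; the robot and the scene stay as the last step left them, time stands still between calls to the robot, and variables do not carry over. Pictures are saved under pics/ and viewed, at most 14 in all, crops included, and the job is handed in when it is done.

Besides the shell and the picture viewer there is one more tool, called after "Emit:" in YAML: its name, and indented under it one key for each argument. send_rows: Moves the arm, as the interface text tells. Its arguments: {"type":"object","properties":{"plan":{"type":"array","items":{"type":"array"}}},"required":["plan"]}

```bash
ls; mkdir -p pics
python3 - <<'E'
from rig import readout,snapshot,calibration
import cv2,numpy as np
for n in("top","side"):
    p,d=snapshot(n);cv2.imwrite(f"pics/{n}0.png",p[:,:,::-1]);np.savez(f"pics/{n}0.npz",p=p,d=d)
    print(n,calibration(n))
s=readout.read_state();print(s)
E
```

```text
pics
top {'fx': 410.62001532086856, 'fy': 410.62001532086856, 'cx': 313.2521907218438, 'cy': 199.28493459369747, 'position': array([ 453.82624556,   60.71514036, 1104.7713001 ]), 'attitude': array([[-1.76815427e-02, -9.98105079e-01,  5.89373822e-02],
       [-9.99842828e-01,  1.77272363e-02,  2.52486112e-04],
       [-1.29680457e-03, -5.89236545e-02, -9.98261650e-01]])}
side {'fx': 407.11811370647507, 'fy': 407.11811370647507, 'cx': 319.01458446425727, 'cy': 195.557640969258, 'position': array([409.94736116, 863.17966154, 906.34411633]), 'attitude': array([[-0.9913437 , -0.08893734,  0.09658059],
       [-0.13113928,  0.70625616, -0.69570448],
       [-0.00633653, -0.70234776, -0.71180578]])}
{'clock': 0.1, 'q': array([-1.14430233e+00,  3.79350993e-01,  1.73470904e+00, -4.69078932e-06,
        1.02852848e+00, -3.32966515e-02]), 'qvel': array([ 0.00087517, -0.00058275, -0.00133714,  0.00148766,  0.00086386,
       -0.00012639]), 'joint_torque': array([-1.15838109e-03, -7.65034461e+01, -4.35291088e+01,  6.52607367e-02,
        3.98311880e-02,  6.98322168e-06]), 'ee_pos': array([ 310.49165033, -627.00258965,  238.36403312]), 'eef_rot': array([[ 8.96144348e-01,  4.43762476e-01, -4.15628730e-04],
       [ 4.43762670e-01, -8.96143891e-01,  9.04994894e-04],
       [ 2.91396270e-05, -9.95446574e-04, -9.99999504e-01]]), 'contact_force': array([ 0.19424674, -0.45642715, -0.19676579]), 'wrist_torque': array([ 0.02802083, -0.01340284,  0.00891959]), 'gripper_force': 0.0, 'width': 91.12108944351588}
```

View pics/top0.png

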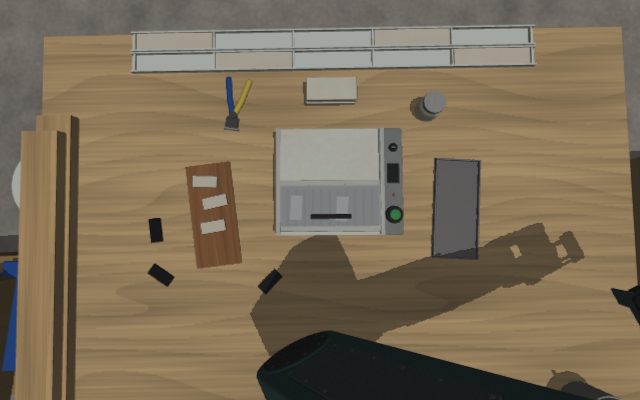

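View pics/side0.png

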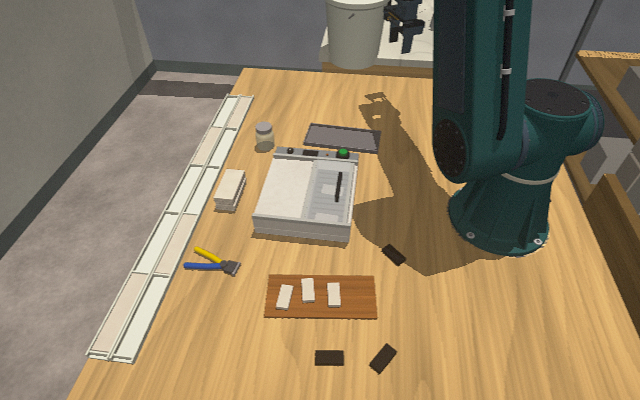

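The top view shows three damp slips on the board at (204,182), (215,202) and (213,227). Dry slips show under the cover at (296,208) and (343,205), and one may be hidden by the handle at (330,216). The tray is at (457,208), the green button at (394,214), and three black decoys lie on the bench.

```bash
cat > h.py <<'E'
from rig import readout,snapshot,calibration
import cv2,numpy as np
def cast(n,uv,z,c=None):
    c=c or calibration(n); uv=np.atleast_2d(uv).astype(float)
    r=np.c_[(uv[:,0]-c["cx"])/c["fx"],(uv[:,1]-c["cy"])/c["fy"],np.ones(len(uv))]@np.asarray(c["attitude"]).T
    p=np.asarray(c["position"]); return p+r*((z-p[2])/r[:,2])[:,None]
def blobs(m,n,z,amin,c=None,roi=None,k=0):
    """contours -> world rectangles at height z: centre, (long,short), long-axis angle deg"""
    m=m.astype(np.uint8)
    if roi: q=np.zeros_like(m);q[roi[1]:roi[3],roi[0]:roi[2]]=1;m=m*q
    if k: m=cv2.morphologyEx(m,cv2.MORPH_OPEN,np.ones((k,k)))
    out=[]
    for ct in cv2.findContours(m,cv2.RETR_EXTERNAL,cv2.CHAIN_APPROX_NONE)[0]:
        if cv2.contourArea(ct)<amin: continue
        w=cast(n,ct[:,0,:],z,c)[:,:2].astype(np.float32)
        (x,y),s,_=rr=cv2.minAreaRect(w); b=cv2.boxPoints(rr); e=[b[1]-b[0],b[2]-b[1]]
        l=max(e,key=np.linalg.norm); a=np.degrees(np.arctan2(l[1],l[0]));a=(a+90)%180-90
        out.append((round(x,1),round(y,1),np.round(sorted(s)[::-1],1),round(float(a),1),ct[:,0].mean(0).round()))
    return out
E
python3 - <<'E'
from h import *
f=np.load("pics/top0.npz");p=f["p"];d=f["d"];hsv=cv2.cvtColor(p,cv2.COLOR_RGB2HSV);g=p.astype(int)
for q in[(204,182),(215,202),(230,215),(296,208),(343,205),(319,205),(394,214),(330,216),(457,208),(330,150),(150,150),(330,230),(434,100),(367,205)]:
    print(q,p[q[1],q[0]],hsv[q[1],q[0]],d[q[1],q[0]])
sat=hsv[:,:,1]
print("slips",*blobs((sat<60)&(hsv[:,:,2]>140),"top",20,30,roi=(185,160,245,270)),sep="\n")
print("green",*blobs((hsv[:,:,0]>45)&(hsv[:,:,0]<85)&(sat>90),"top",75,20,roi=(380,195,410,230)),sep="\n")
print("handle",*blobs(hsv[:,:,2]<40,"top",103,30,roi=(285,195,375,230)),sep="\n")
print("dryer",*blobs((sat<40)&(hsv[:,:,2]>75),"top",75,500,roi=(265,118,415,245)),sep="\n")
print("tray",*blobs((sat<60)&(hsv[:,:,2]<130),"top",14,500,roi=(425,145,490,270),k=3),sep="\n")
E
python3 -c "
import cv2;p=cv2.imread('pics/top0.png');cv2.imwrite('pics/c0.png',cv2.resize(p[115:275,180:490],None,fx=2.5,fy=2.5,interpolation=2))"
```

```text
(204, 182) [162 157 144] [ 22  28 162] 1088.8706
(215, 202) [162 155 143] [ 19  30 162] 1085.7323
(230, 215) [102  72  47] [ 14 138 102] 1099.4426
(296, 208) [142 143 142] [ 60   2 143] 1031.5078
(343, 205) [142 143 142] [ 60   2 143] 1032.0388
(319, 205) [122 124 126] [105   8 126] 1027.6154
(394, 214) [ 56 117  69] [ 66 133 117] 1013.38696
(330, 216) [33 33 34] [120   8  34] 1002.2308
(457, 208) [92 90 90] [ 0  6 92] 1102.522
(330, 150) [162 162 154] [ 30  13 162] 1044.578
(150, 150) [150 126  93] [ 17  97 150] 1113.6223
(330, 230) [147 148 141] [ 34  12 148] 1030.3452
(434, 100) [122 120 117] [ 18  10 122] 1036.3468
(367, 205) [122 125 126] [ 98   8 126] 1031.1025
slips
(451.1, 327.5, array([61.9, 28.3]), -80.7, array([212., 226.]))
(516.9, 322.8, array([62.6, 28.4]), -76.9, array([214., 202.]))
(571.6, 348.9, array([61.3, 26.7]), 89.0, array([204., 181.]))
green
(474.1, -142.0, array([27.7, 25.1]), 89.0, array([395., 214.]))
handle
(472.6, 19.6, array([95.1,  7.3]), 89.0, array([330., 216.]))
dryer
(560.0, -4.6, array([317.2, 268.2]), 89.3, array([342., 184.]))
tray
(488.3, -318.1, array([265.3, 122.3]), -3.9, array([456., 208.]))
```

View pics/c0.png

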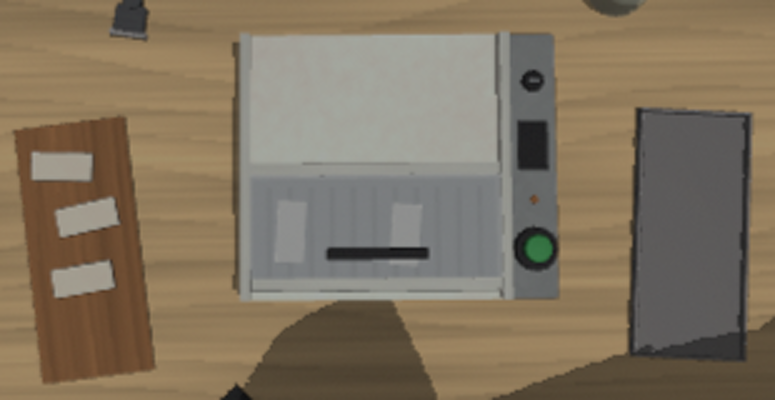

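The crop shows exactly two dry slips, at (290,231) and (406,233), and three damp slips on the board. The measured sizes agree with the given ones: dryer 317x268 mm, tray 265x122 mm, slips about 62x28 mm. The dryer origin is at about (560,-5), turned by -1°, and the handle is at (473,20).

```bash
cat > pl.py <<'E'
import sys,numpy as np
from rig import readout
def plan(pts,g):
    """pts: list of (x,y,z,tool-y angle deg); prints rows in tool axes"""
    s=readout.read_state();p=np.array(s["ee_pos"]);a=np.degrees(np.arctan2(s["eef_rot"][1,1],s["eef_rot"][0,1]))
    print("from",p.round(1),round(a,1),"w",round(s["width"],1),"F",np.round(s["contact_force"],1))
    for x,y,z,b in pts:
        t=np.array([x,y,z],float);da=(b-a+180)%360-180
        n=int(max(np.ceil(np.linalg.norm(t-p)/45),np.ceil(abs(da)/8.5),1));st=(t-p)/n
        for i in range(n):
            r=np.radians(a); Y=np.array([np.cos(r),np.sin(r),0]);Z=np.array([0,0,-1.]);X=np.cross(Y,Z)
            print([g,[float(round(v@st/1000,4)) for v in(X,Y,Z)],float(round(-da/n,2))],end=",");a+=da/n
        print();p=t
if __name__=="__main__": plan(eval(sys.argv[1]),float(sys.argv[2]))
E
python3 pl.py "[(473,20,200,-1),(473,20,107,-1)]" 0.0
```

```text
from [ 310.5 -627.   238.4] -63.7 w 91.1 F [ 0.2 -0.5 -0.2]
[0.0, [0.0288, -0.0338, 0.0026], -4.18],[0.0, [0.0312, -0.0317, 0.0026], -4.18],[0.0, [0.0335, -0.0293, 0.0026], -4.18],[0.0, [0.0355, -0.0268, 0.0026], -4.18],[0.0, [0.0374, -0.0241, 0.0026], -4.18],[0.0, [0.039, -0.0213, 0.0026], -4.18],[0.0, [0.0405, -0.0184, 0.0026], -4.18],[0.0, [0.0417, -0.0154, 0.0026], -4.18],[0.0, [0.0427, -0.0124, 0.0026], -4.18],[0.0, [0.0435, -0.0092, 0.0026], -4.18],[0.0, [0.0441, -0.006, 0.0026], -4.18],[0.0, [0.0444, -0.0028, 0.0026], -4.18],[0.0, [0.0445, 0.0004, 0.0026], -4.18],[0.0, [0.0443, 0.0037, 0.0026], -4.18],[0.0, [0.0439, 0.0069, 0.0026], -4.18],
[0.0, [0.0, 0.0, 0.031], 0.0],[0.0, [0.0, 0.0, 0.031], 0.0],[0.0, [0.0, 0.0, 0.031], 0.0],
```

Emit:
send_rows:
  plan:
    - [0.0,[0.029,-0.034,0.003],-4.2]
    - [0.0,[0.031,-0.032,0.003],-4.2]
    - [0.0,[0.033,-0.029,0.003],-4.2]
    - [0.0,[0.035,-0.027,0.003],-4.2]
    - [0.0,[0.037,-0.024,0.003],-4.2]
    - [0.0,[0.039,-0.021,0.003],-4.2]
    - [0.0,[0.04,-0.018,0.003],-4.2]
    - [0.0,[0.042,-0.015,0.003],-4.2]
    - [0.0,[0.043,-0.012,0.002],-4.2]
    - [0.0,[0.043,-0.009,0.002],-4.2]
    - [0.0,[0.044,-0.006,0.002],-4.2]
    - [0.0,[0.044,-0.003,0.002],-4.2]

```text
clock: 1.3
ee_pos: [439.2, -110.0, 206.9]
eef_rot: [[0.227, 0.974, 0.0], [0.974, -0.227, -0.0], [0.0, 0.0, -1.0]]
contact_force: [0.6, -0.6, -0.6]
width: 45.8
gripper_force: 0.0
```

Emit:
send_rows:
  plan:
    - [0.0,[0.044,0.0,0.003],-4.2]
    - [0.0,[0.044,0.004,0.003],-4.2]
    - [0.0,[0.044,0.007,0.003],-4.2]
    - [0.0,[0,0,0],0]
    - [0.0,[0,0,0],0]

```text
clock: 1.8
ee_pos: [470.7, 17.8, 197.7]
eef_rot: [[0.01, 1.0, -0.001], [1.0, -0.01, -0.0], [-0.0, -0.001, -1.0]]
contact_force: [0.0, 0.2, 0.6]
width: 45.6
gripper_force: 0.0
```

```bash
python3 pl.py "[(473,20,107,-1)]" 0.0
python3 - <<'E'
from h import *
s=readout.read_state();c=calibration("wrist");p,d=snapshot("wrist");cv2.imwrite("pics/w1.png",p[:,:,::-1]);np.savez("pics/w1.npz",p=p,d=d)
print(c)
E
```

```text
from [470.7  17.8 197.7] -0.5 w 45.6 F [0.  0.2 0.6]
[0.0, [0.0007, 0.0008, 0.0302], 0.15],[0.0, [0.0007, 0.0008, 0.0302], 0.15],[0.0, [0.0007, 0.0008, 0.0302], 0.15],
{'fx': 320.0006864887539, 'fy': 320.0006864887539, 'cx': 321.5943778309946, 'cy': 198.3904801950638, 'position': array([471.40425   ,  94.63956022, 343.82500959]), 'attitude': array([[ 9.99944222e-01, -1.00078879e-02, -3.37551180e-03],
       [-1.05511287e-02, -9.60914533e-01, -2.76644056e-01],
       [-4.74955637e-04,  2.76664241e-01, -9.60966530e-01]])}
```

View pics/w1.png

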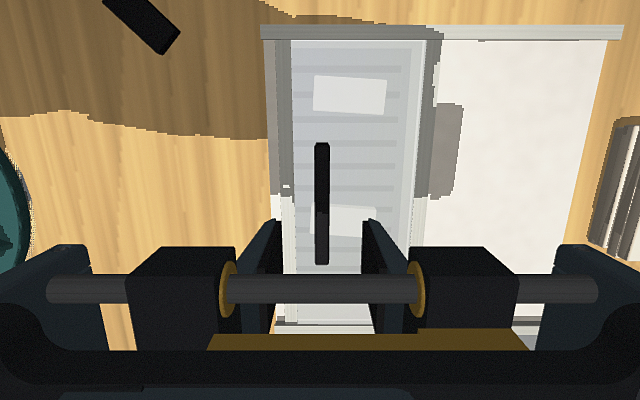

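The wrist view shows the handle bar at (322,203), midway between the fingers, with a dry slip at (349,94) and another partly hidden at (340,220). I'll go down and grip the bar.

Emit:
send_rows:
  plan:
    - [0.0,[0.001,0.001,0.03],0.2]
    - [0.0,[0.001,0.001,0.03],0.2]
    - [0.0,[0.0,0.0,0.03],0.1]
    - [0.0,[0,0,0],0]
    - [-1,[0,0,0],0]
    - [-1,[0,0,0],0]
    - [-1,[0,0,0],0]
    - [-1,[0,0,0],0]
    - [-1,[0,0,0],0]

```text
clock: 2.75
ee_pos: [473.3, 19.0, 108.7]
eef_rot: [[0.02, 1.0, 0.001], [1.0, -0.02, -0.0], [-0.0, 0.001, -1.0]]
contact_force: [-1.3, -0.5, 8.2]
width: 11.7
gripper_force: 30.0
```

Emit:
send_rows:
  plan:
    - [-1,[0,0.015,0],0]
    - [-1,[0,0.025,0],0]
    - [-1,[0,0.025,0],0]
    - [-1,[0,0.025,0],0]
    - [-1,[0,0.02,0],0]
    - [-1,[0,0.01,0],0]
    - [-1,[0,0.002,0],0]
    - [-1,[0,0,0],0]
    - [-1,[0,0,0],0]
    - [-1,[0,0,0],0]

```text
clock: 3.75
ee_pos: [589.7, 17.3, 107.0]
eef_rot: [[0.019, 1.0, -0.012], [1.0, -0.019, 0.001], [0.0, -0.012, -1.0]]
contact_force: [-31.1, 5.6, 22.8]
width: 11.9
gripper_force: 30.0
```

Emit:
send_rows:
  plan:
    - [0.0,[0,0,0],0]
    - [0.0,[0,0,0],0]
    - [0.0,[0,0,0],0]
    - [0.0,[0,0,-0.03],0]
    - [0.0,[0,0,-0.05],0]
    - [0.0,[0,0,-0.03],0]
    - [0.0,[0,0,0],0]

```text
clock: 4.45
ee_pos: [597.4, 16.6, 222.7]
eef_rot: [[0.02, 1.0, 0.007], [1.0, -0.02, -0.0], [0.0, 0.007, -1.0]]
contact_force: [0.4, -0.5, -0.7]
width: 45.6
gripper_force: 0.0
```

Run:
```python
from h import *
s=readout.read_state();print(s["ee_pos"],s["contact_force"])
c=calibration("wrist");p,d=snapshot("wrist");cv2.imwrite("pics/w2.png",p[:,:,::-1])
v=p.max(2);print(blobs(v<60,"wrist",103,100,c,roi=(290,120,345,240)))
```

```text
[597.4029311   16.56887742 222.73302915] [ 0.38468578 -0.47989302 -0.66518637]
[(589.6, 23.0, array([87.9, 11.3]), 89.3, array([311., 190.]))]
```

View pics/w2.png

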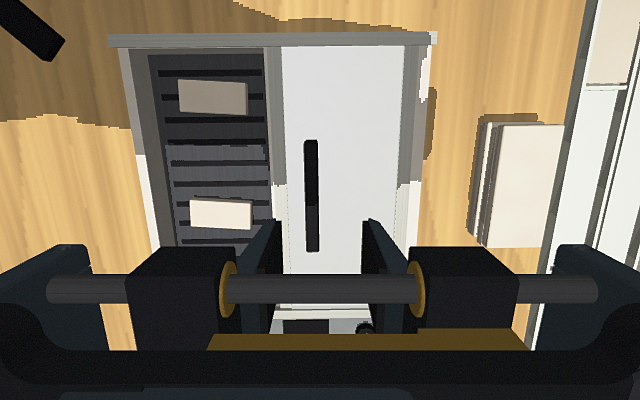

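The cover is back: the handle is at (311,195). Both dry slips lie on the dark rack at (212,97) and (221,214), and the other two slots are empty.

Run:
```python
from h import *
f=np.load("pics/w1.npz");p=f["p"]
c1=calibration("wrist")
c=dict(c1);c["position"]=np.array([471.40425,94.63956022,343.82500959]);c["attitude"]=np.array([[9.99944222e-01,-1.00078879e-02,-3.37551180e-03],[-1.05511287e-02,-9.60914533e-01,-2.76644056e-01],[-4.74955637e-04,2.76664241e-01,-9.60966530e-01]])
print(blobs(p.max(2)<60,"wrist",103,100,c,roi=(300,120,345,270)))
p=cv2.imread("pics/w2.png")[:,:,::-1]; g=p.astype(int)
print("slips",*blobs((g[:,:,0]-g[:,:,2]>12)&(g[:,:,0]>95),"wrist",48,100,c1,roi=(160,70,262,240),k=3),sep="\n")
# chamber edges at z=68: row 97..200 dark region
print("edges",cast("wrist",[(150,60),(267,60),(160,245)],68).round(1).tolist())
P,d=snapshot("top");h=cv2.cvtColor(P,cv2.COLOR_RGB2HSV);cv2.imwrite("pics/t2.png",P[:,:,::-1])
print(blobs((h[:,:,2]<60),"top",103,20,roi=(300,150,360,185)))
```

```text
[(470.6, 18.4, array([99.8, 11.4]), 89.6, array([322., 204.]))]
slips
(489.5, -12.3, array([63.3, 32.2]), -4.7, array([220., 213.]))
(494.8, 104.0, array([63. , 29.2]), -4.1, array([212.,  97.]))
edges [[451.6, 134.7, 68.0], [552.2, 132.7, 68.0], [432.4, -37.8, 68.0]]
[(589.1, 12.2, array([130.3,  79. ]), 89.0, array([334., 164.]))]
```

```bash
python3 pl.py "[(489.5,-12.3,130,-94.5)]" 0.0
```

```text
from [595.2  16.6 218.4] -1.2 w 45.5 F [-0.9 -0.6  0.1]
[0.0, [-0.0028, -0.0096, 0.008], 8.49],[0.0, [-0.0042, -0.009, 0.008], 8.49],[0.0, [-0.0055, -0.0083, 0.008], 8.49],[0.0, [-0.0067, -0.0074, 0.008], 8.49],[0.0, [-0.0077, -0.0064, 0.008], 8.49],[0.0, [-0.0085, -0.0052, 0.008], 8.49],[0.0, [-0.0092, -0.0038, 0.008], 8.49],[0.0, [-0.0097, -0.0024, 0.008], 8.49],[0.0, [-0.0099, -0.001, 0.008], 8.49],[0.0, [-0.01, 0.0005, 0.008], 8.49],[0.0, [-0.0098, 0.002, 0.008], 8.49],
```

Emit:
send_rows:
  plan:
    - [0.0,[-0.003,-0.01,0.008],8.5]
    - [0.0,[-0.004,-0.009,0.008],8.5]
    - [0.0,[-0.0055,-0.008,0.008],8.5]
    - [0.0,[-0.0065,-0.0075,0.008],8.5]
    - [0.0,[-0.0075,-0.0065,0.008],8.5]
    - [0.0,[-0.0085,-0.005,0.008],8.5]
    - [0.0,[-0.009,-0.004,0.008],8.5]
    - [0.0,[-0.0095,-0.0025,0.008],8.5]
    - [0.0,[-0.01,-0.001,0.008],8.5]
    - [0.0,[-0.01,0.0005,0.008],8.5]
    - [0.0,[-0.01,0.002,0.008],8.5]
    - [0.0,[0,0,0],0]

```text
clock: 5.75
ee_pos: [486.5, -11.7, 127.7]
eef_rot: [[0.996, -0.084, -0.004], [-0.084, -0.996, 0.0], [-0.004, 0.0, -1.0]]
contact_force: [0.3, -0.7, -0.0]
width: 45.5
gripper_force: 0.0
```

```bash
python3 pl.py "[(489.5,-12.3,63.5,-94.5)]" 0.0
python3 - <<'E'
from h import *
c=calibration("wrist");p,d=snapshot("wrist");cv2.imwrite("pics/w3.png",p[:,:,::-1])
print(c["position"])
E
```

```text
from [486.5 -11.7 127.7] -94.8 w 45.5 F [ 0.3 -0.7 -0. ]
[0.0, [0.0015, 0.0002, 0.0321], -0.16],[0.0, [0.0015, 0.0002, 0.0321], -0.16],
[564.63203111 -19.3196142  273.55659566]
```

View pics/w3.png

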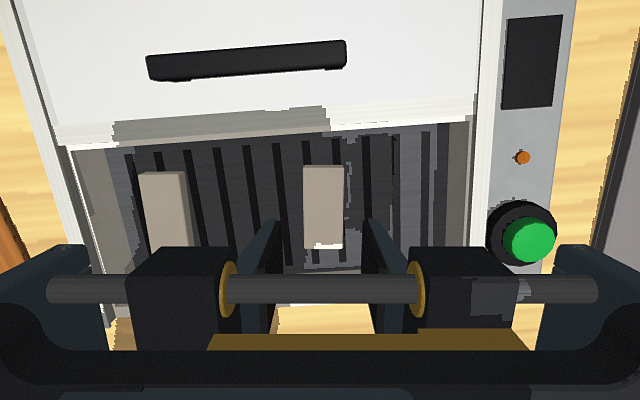

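The slip is centred between the fingers at (323,207) in the wrist view, and the green button is at (528,240). I'll lower and grip.

Run:
```python
from h import *
c=calibration("wrist")
print(cast("wrist",[(303,166),(343,166),(303,240),(343,248)],48).round(1)[:,:2].tolist(), cast("wrist",[(139,174),(186,172)],48).round(1).tolist())
print("button",cast("wrist",[(529,240)],80).round(1))
```

```text
[[525.5, -2.6], [523.3, -31.2], [468.5, 2.9], [459.4, -27.3]] [[529.1, 115.7, 48.0], [527.9, 81.7, 48.0]]
button [[ 470.3 -148.5   80. ]]
```

Emit:
send_rows:
  plan:
    - [0.0,[0.001,0.0,0.032],0]
    - [0.0,[0.001,0.0,0.032],0]
    - [0.0,[0,0,0],0]
    - [-1,[0,0,0],0]
    - [-1,[0,0,0],0]
    - [-1,[0,0,0],0]
    - [-1,[0,0,0],0]

```text
clock: 6.5
ee_pos: [491.7, -11.8, 67.2]
eef_rot: [[0.997, -0.081, 0.002], [-0.081, -0.997, -0.0], [0.002, -0.0, -1.0]]
contact_force: [-1.4, -0.2, 8.6]
width: 29.8
gripper_force: 30.0
```

```bash
python3 pl.py "[(490,-12,140,-94.5),(443,-315,130,-94),(443,-315,38,-94)]" -1
```

```text
from [491.7 -11.8  67.2] -94.6 w 29.8 F [-1.4 -0.2  8.6]
[-1.0, [-0.0008, 0.0002, -0.0364], -0.06],[-1.0, [-0.0008, 0.0002, -0.0364], -0.06],
[-1.0, [-0.0033, 0.0437, 0.0014], -0.07],[-1.0, [-0.0034, 0.0437, 0.0014], -0.07],[-1.0, [-0.0034, 0.0437, 0.0014], -0.07],[-1.0, [-0.0035, 0.0437, 0.0014], -0.07],[-1.0, [-0.0035, 0.0437, 0.0014], -0.07],[-1.0, [-0.0036, 0.0437, 0.0014], -0.07],[-1.0, [-0.0036, 0.0437, 0.0014], -0.07],
[-1.0, [0.0, 0.0, 0.0307], -0.0],[-1.0, [0.0, 0.0, 0.0307], -0.0],[-1.0, [0.0, 0.0, 0.0307], -0.0],
```

Emit:
send_rows:
  plan:
    - [-1,[0,0,-0.037],0]
    - [-1,[0,0,-0.037],0]
    - [-1,[-0.0035,0.043,0.001],0]
    - [-1,[-0.0035,0.044,0.001],0]
    - [-1,[-0.0035,0.044,0.001],0]
    - [-1,[-0.0035,0.044,0.001],0]
    - [-1,[-0.0035,0.044,0.001],0]
    - [-1,[-0.0035,0.044,0.001],0]
    - [-1,[-0.0035,0.043,0.001],0]
    - [-1,[0,0,0.03],0]
    - [-1,[0,0,0.03],0]
    - [-1,[0,0,0],0]

```text
clock: 7.7
ee_pos: [439.9, -313.9, 70.7]
eef_rot: [[0.997, -0.082, -0.004], [-0.082, -0.997, 0.003], [-0.004, -0.002, -1.0]]
contact_force: [-0.8, 0.7, -0.6]
width: 29.7
gripper_force: 30.0
```

```bash
python3 pl.py "[(443,-315,38,-94)]" -1; python3 pl.py "[(494,104,140,-94.1)]" 0
```

```text
from [ 439.9 -313.9   70.7] -94.7 w 29.7 F [-0.8  0.7 -0.6]
[-1.0, [0.0032, 0.0008, 0.0327], -0.68],
from [ 439.9 -313.9   70.7] -94.7 w 29.7 F [-0.8  0.7 -0.6]
[0.0, [0.002, -0.0421, -0.0069], -0.06],[0.0, [0.002, -0.0421, -0.0069], -0.06],[0.0, [0.0021, -0.0421, -0.0069], -0.06],[0.0, [0.0021, -0.0421, -0.0069], -0.06],[0.0, [0.0022, -0.0421, -0.0069], -0.06],[0.0, [0.0022, -0.0421, -0.0069], -0.06],[0.0, [0.0022, -0.0421, -0.0069], -0.06],[0.0, [0.0023, -0.0421, -0.0069], -0.06],[0.0, [0.0023, -0.0421, -0.0069], -0.06],[0.0, [0.0024, -0.0421, -0.0069], -0.06],
```

Emit:
send_rows:
  plan:
    - [-1,[0.002,0,0.02],0]
    - [-1,[0.001,0,0.014],0]
    - [-1,[0,0,0],0]
    - [-1,[0,0,0],0]
    - [0.0,[0,0,0],0]
    - [0.0,[0,0,0],0]
    - [0.0,[0,0,0],0]
    - [0.0,[0,0,-0.03],0]
    - [0.0,[0,0,-0.04],0]
    - [0.0,[0,0,-0.04],0]

```text
clock: 8.7
ee_pos: [444.3, -314.8, 150.2]
eef_rot: [[0.997, -0.081, -0.001], [-0.081, -0.997, 0.001], [-0.001, -0.001, -1.0]]
contact_force: [1.1, 0.2, 0.0]
width: 45.7
gripper_force: 0.0
```

```bash
python3 pl.py "[(495,102.5,145,-94.1)]" 0
```

```text
from [ 444.3 -314.8  150.2] -94.7 w 45.7 F [1.1 0.2 0. ]
[0.0, [0.0017, -0.042, 0.0005], -0.06],[0.0, [0.0017, -0.042, 0.0005], -0.06],[0.0, [0.0017, -0.042, 0.0005], -0.06],[0.0, [0.0018, -0.042, 0.0005], -0.06],[0.0, [0.0018, -0.042, 0.0005], -0.06],[0.0, [0.0019, -0.042, 0.0005], -0.06],[0.0, [0.0019, -0.042, 0.0005], -0.06],[0.0, [0.0019, -0.042, 0.0005], -0.06],[0.0, [0.002, -0.042, 0.0005], -0.06],[0.0, [0.002, -0.042, 0.0005], -0.06],
```

Emit:
send_rows:
  plan:
    - [0.0,[0.002,-0.042,0],0]
    - [0.0,[0.002,-0.042,0],0]
    - [0.0,[0.002,-0.042,0],0]
    - [0.0,[0.002,-0.042,0],0]
    - [0.0,[0.002,-0.042,0],0]
    - [0.0,[0.002,-0.042,0],0]
    - [0.0,[0.002,-0.042,0],0]
    - [0.0,[0.002,-0.042,0],0]
    - [0.0,[0.002,-0.042,0],-0.3]
    - [0.0,[0.002,-0.042,0],-0.3]
    - [0.0,[0,0,0.01],0]
    - [0.0,[0,0,0],0]

```text
clock: 9.9
ee_pos: [497.7, 102.5, 138.1]
eef_rot: [[0.998, -0.069, -0.001], [-0.069, -0.998, -0.0], [-0.001, 0.0, -1.0]]
contact_force: [0.8, -0.6, -0.9]
width: 45.5
gripper_force: 0.0
```

```bash
python3 pl.py "[(495,102.5,63,-94.1)]" 0;python3 - <<'E'
from h import *
c=calibration("wrist");p,d=snapshot("wrist");cv2.imwrite("pics/w4.png",p[:,:,::-1]);g=p.astype(int)
print("slips",*blobs((g[:,:,0]-g[:,:,2]>10)&(g[:,:,0]>95),"wrist",48,100,c,roi=(270,150,370,250),k=3),sep="\n")
p,d=snapshot("top");cv2.imwrite("pics/t4.png",p[:,:,::-1]);h=cv2.cvtColor(p,cv2.COLOR_RGB2HSV)
print("tray slip",*blobs((h[:,:,2]>115)&(h[:,:,1]<70),"top",16,100,roi=(437,165,478,250)),sep="\n")
print("damp",*blobs((h[:,:,1]<60)&(h[:,:,2]>140),"top",20,30,roi=(185,160,245,270)),sep="\n")
E
```

```text
from [497.7 102.5 138.1] -93.9 w 45.5 F [ 0.8 -0.6 -0.9]
[0.0, [-0.0014, 0.0001, 0.0376], 0.08],[0.0, [-0.0014, 0.0001, 0.0376], 0.08],
slips
(497.5, 104.1, array([64.2, 29.4]), -5.0, array([317., 210.]))
tray slip
(445.9, -314.1, array([63.9, 29.1]), -2.2, array([456., 224.]))
damp
(451.0, 327.5, array([61.9, 28.6]), -80.7, array([213., 226.]))
(516.9, 322.9, array([62.7, 28.4]), -76.9, array([214., 202.]))
(571.6, 348.9, array([61.3, 26.7]), 89.0, array([204., 181.]))
```

Emit:
send_rows:
  plan:
    - [0.0,[0,-0.001,0.038],0]
    - [0.0,[0,-0.001,0.037],0]
    - [0.0,[0,0,0.001],0]
    - [0.0,[0,0,0],0]
    - [-1,[0,0,0],0]
    - [-1,[0,0,0],0]
    - [-1,[0,0,0],0]
    - [-1,[0,0,0],0]

```text
clock: 10.8
ee_pos: [498.7, 103.8, 63.3]
eef_rot: [[0.997, -0.071, 0.0], [-0.071, -0.997, -0.0], [0.0, 0.0, -1.0]]
contact_force: [-1.6, -3.8, 6.6]
width: 29.7
gripper_force: 30.0
```

```bash
python3 pl.py "[(497,103,140,-94.1),(533,-321,125,-94.1),(533,-321,38,-94.1)]" -1
```

```text
from [498.7 103.8  63.3] -94.1 w 29.7 F [-1.6 -3.8  6.6]
[-1.0, [-0.0008, 0.0004, -0.0384], 0.02],[-1.0, [-0.0008, 0.0004, -0.0384], 0.02],
[-1.0, [0.0066, 0.042, 0.0015], -0.0],[-1.0, [0.0066, 0.042, 0.0015], -0.0],[-1.0, [0.0066, 0.042, 0.0015], -0.0],[-1.0, [0.0066, 0.042, 0.0015], -0.0],[-1.0, [0.0066, 0.042, 0.0015], -0.0],[-1.0, [0.0066, 0.042, 0.0015], -0.0],[-1.0, [0.0066, 0.042, 0.0015], -0.0],[-1.0, [0.0066, 0.042, 0.0015], -0.0],[-1.0, [0.0066, 0.042, 0.0015], -0.0],[-1.0, [0.0066, 0.042, 0.0015], -0.0],
[-1.0, [0.0, 0.0, 0.0435], -0.0],[-1.0, [0.0, 0.0, 0.0435], -0.0],
```

Emit:
send_rows:
  plan:
    - [-1,[0,0,-0.038],0]
    - [-1,[0,0,-0.038],0]
    - [-1,[0.0065,0.042,0.001],0]
    - [-1,[0.0065,0.042,0.001],0]
    - [-1,[0.0065,0.042,0.001],0]
    - [-1,[0.0065,0.042,0.001],0]
    - [-1,[0.0065,0.042,0.001],0]
    - [-1,[0.0065,0.042,0.001],0]
    - [-1,[0.0065,0.042,0.001],0]
    - [-1,[0.0065,0.042,0.001],0]
    - [-1,[0.0065,0.042,0.001],0]
    - [-1,[0.0065,0.042,0.001],0]

```text
clock: 12.0
ee_pos: [533.5, -321.3, 128.9]
eef_rot: [[0.997, -0.071, -0.0], [-0.071, -0.997, 0.0], [-0.0, -0.0, -1.0]]
contact_force: [0.8, 0.5, -1.1]
width: 29.9
gripper_force: 30.0
```

Emit:
send_rows:
  plan:
    - [-1,[0,0,0.03],0]
    - [-1,[0,0,0.03],0]
    - [-1,[0,0,0],0]
    - [-1,[0,0,0],0]

```text
clock: 12.4
ee_pos: [533.6, -319.4, 69.2]
eef_rot: [[0.998, -0.071, -0.001], [-0.071, -0.998, 0.001], [-0.001, -0.0, -1.0]]
contact_force: [0.6, 0.1, 0.1]
width: 29.8
gripper_force: 30.0
```

Emit:
send_rows:
  plan:
    - [-1,[0,0,0.02],0]
    - [-1,[0,0,0.017],0]
    - [-1,[0,0,0],0]
    - [-1,[0,0,0],0]
    - [0.0,[0,0,0],0]
    - [0.0,[0,0,0],0]
    - [0.0,[0,0,0],0]
    - [0.0,[0,0,-0.04],0]
    - [0.0,[0,0,-0.05],0]
    - [0.0,[0,0,-0.05],0]

```text
clock: 13.4
ee_pos: [533.3, -319.3, 173.4]
eef_rot: [[0.997, -0.071, -0.001], [-0.071, -0.997, 0.001], [-0.001, -0.001, -1.0]]
contact_force: [0.2, -0.2, -0.4]
width: 45.8
gripper_force: 0.0
```

```bash
python3 pl.py "[(571,349,150,0)]" 0;python3 pl.py "[(571,349,150,180)]" 0; python3 -c "
from rig import readout;print(readout.read_state()['q'])"
```

```text
from [ 533.3 -319.3  173.4] -94.1 w 45.8 F [ 0.2 -0.2 -0.4]
[0.0, [-0.0006, -0.0446, 0.0016], -6.27],[0.0, [0.0042, -0.0444, 0.0016], -6.27],[0.0, [0.0091, -0.0437, 0.0016], -6.27],[0.0, [0.0138, -0.0424, 0.0016], -6.27],[0.0, [0.0183, -0.0407, 0.0016], -6.27],[0.0, [0.0227, -0.0384, 0.0016], -6.27],[0.0, [0.0267, -0.0357, 0.0016], -6.27],[0.0, [0.0305, -0.0326, 0.0016], -6.27],[0.0, [0.0338, -0.0291, 0.0016], -6.27],[0.0, [0.0368, -0.0252, 0.0016], -6.27],[0.0, [0.0394, -0.021, 0.0016], -6.27],[0.0, [0.0414, -0.0166, 0.0016], -6.27],[0.0, [0.043, -0.012, 0.0016], -6.27],[0.0, [0.044, -0.0072, 0.0016], -6.27],[0.0, [0.0446, -0.0024, 0.0016], -6.27],
from [ 533.3 -319.3  173.4] -94.1 w 45.8 F [ 0.2 -0.2 -0.4]
[0.0, [-0.0006, -0.0446, 0.0016], 5.73],[0.0, [-0.0051, -0.0443, 0.0016], 5.73],[0.0, [-0.0095, -0.0436, 0.0016], 5.73],[0.0, [-0.0138, -0.0424, 0.0016], 5.73],[0.0, [-0.018, -0.0408, 0.0016], 5.73],[0.0, [-0.022, -0.0388, 0.0016], 5.73],[0.0, [-0.0257, -0.0365, 0.0016], 5.73],[0.0, [-0.0292, -0.0337, 0.0016], 5.73],[0.0, [-0.0325, -0.0306, 0.0016], 5.73],[0.0, [-0.0354, -0.0272, 0.0016], 5.73],[0.0, [-0.0379, -0.0236, 0.0016], 5.73],[0.0, [-0.0401, -0.0197, 0.0016], 5.73],[0.0, [-0.0418, -0.0156, 0.0016], 5.73],[0.0, [-0.0432, -0.0113, 0.0016], 5.73],[0.0, [-0.0441, -0.007, 0.0016], 5.73],
[-5.76992359e-01  3.42909024e-01  1.92556574e+00  1.90695673e-05
  8.74261800e-01  1.06461153e+00]
```

Emit:
send_rows:
  plan:
    - [0.0,[-0.001,-0.045,0.002],-6.3]
    - [0.0,[0.004,-0.044,0.002],-6.3]
    - [0.0,[0.009,-0.044,0.002],-6.3]
    - [0.0,[0.014,-0.042,0.002],-6.3]
    - [0.0,[0.018,-0.041,0.001],-6.3]
    - [0.0,[0.023,-0.038,0.001],-6.3]
    - [0.0,[0.027,-0.036,0.001],-6.3]
    - [0.0,[0.03,-0.033,0.001],-6.3]
    - [0.0,[0.034,-0.029,0.001],-6.3]
    - [0.0,[0.037,-0.025,0.001],-6.3]
    - [0.0,[0.039,-0.021,0.001],-6.3]
    - [0.0,[0.041,-0.017,0.001],-6.2]

```text
clock: 14.6
ee_pos: [561.2, 216.8, 156.2]
eef_rot: [[0.314, 0.949, 0.0], [0.949, -0.314, 0.0], [0.0, 0.0, -1.0]]
contact_force: [-0.2, -0.2, 0.9]
width: 45.5
gripper_force: 0.0
```

Emit:
send_rows:
  plan:
    - [0.0,[0.043,-0.012,0.002],-6.2]
    - [0.0,[0.044,-0.007,0.002],-6.2]
    - [0.0,[0.044,-0.003,0.002],-6.2]
    - [0.0,[0,0,0],0]
    - [0.0,[0,0,0],0]

```text
clock: 15.1
ee_pos: [567.5, 348.6, 149.7]
eef_rot: [[-0.002, 1.0, -0.0], [1.0, 0.002, -0.0], [-0.0, -0.0, -1.0]]
contact_force: [-0.3, -0.4, 0.0]
width: 45.7
gripper_force: 0.0
```

```bash
python3 pl.py "[(571,349,37,-1)]" 0;python3 - <<'E'
from h import *
c=calibration("wrist");p,d=snapshot("wrist");cv2.imwrite("pics/w5.png",p[:,:,::-1])
p,d=snapshot("top");cv2.imwrite("pics/t5.png",p[:,:,::-1]);h=cv2.cvtColor(p,cv2.COLOR_RGB2HSV)
print("tray slips",*blobs((h[:,:,2]>115)&(h[:,:,1]<70),"top",16,100,roi=(437,165,478,250)),sep="\n")
E
```

```text
from [567.5 348.6 149.7] 0.1 w 45.7 F [-0.3 -0.4  0. ]
[0.0, [0.0001, 0.0012, 0.0376], 0.36],[0.0, [0.0001, 0.0012, 0.0376], 0.36],[0.0, [0.0001, 0.0011, 0.0376], 0.36],
tray slips
(446.0, -314.1, array([64. , 29.1]), -2.2, array([456., 224.]))
(533.2, -318.5, array([65.3, 30. ]), -4.8, array([456., 191.]))
```

View pics/w5.png

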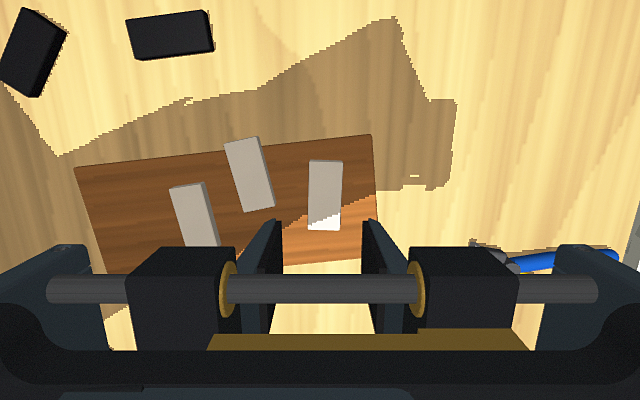

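The damp slip to pick is at (325,195), between the fingers. The other two are at (249,175) and (195,215), and the nippers are well to the right. I'll measure, then lower.

```bash
cat > ws.py <<'E'
import sys
from h import *
def ws(z=20):
    c=calibration("wrist");p,d=snapshot("wrist");h=cv2.cvtColor(p,cv2.COLOR_RGB2HSV)
    print("wrist slips",*blobs((h[:,:,1]<70)&(h[:,:,2]>120),"wrist",z,300,c,roi=(120,110,420,246),k=3),sep="\n")
def ts():
    p,d=snapshot("top");h=cv2.cvtColor(p,cv2.COLOR_RGB2HSV);cv2.imwrite("pics/tlast.png",p[:,:,::-1])
    print("damp",*blobs((h[:,:,1]<60)&(h[:,:,2]>130),"top",20,50,roi=(90,100,270,300)),sep="\n")
if __name__=="__main__": ts();ws()
E
python3 ws.py
```

```text
damp
wrist slips
(450.2, 327.7, array([62.5, 29.9]), -81.2, array([193., 214.]))
(569.9, 348.3, array([64.7, 29.7]), 88.1, array([324., 193.]))
(504.0, 367.0, array([63.7, 29.6]), -77.7, array([249., 172.]))
```

Emit:
send_rows:
  plan:
    - [0.0,[0,0.002,0.038],1]
    - [0.0,[0,0.001,0.038],1]
    - [0.0,[0,0,0.036],0]
    - [0.0,[0,0,0],0]
    - [0.0,[0,0,0],0]
    - [-1,[0,0,0],0]
    - [-1,[0,0,0],0]
    - [-1,[0,0,0],0]
    - [-1,[0,0,0],0]

```text
clock: 16.2
ee_pos: [571.2, 347.9, 38.5]
eef_rot: [[0.034, 0.999, 0.0], [0.999, -0.034, -0.0], [0.0, 0.0, -1.0]]
contact_force: [-0.8, -3.9, 6.5]
width: 29.5
gripper_force: 30.0
```

```bash
python3 pl.py "[(570,348,155,-1),(491,-60,140,-1),(491,-60,66,-1)]" -1
```

```text
from [571.2 347.9  38.5] -2.0 w 29.5 F [-0.8 -3.9  6.5]
[-1.0, [0.0, -0.0004, -0.0388], -0.32],[-1.0, [0.0, -0.0004, -0.0388], -0.32],[-1.0, [0.0, -0.0004, -0.0388], -0.32],
[-1.0, [-0.0409, -0.0072, 0.0015], -0.0],[-1.0, [-0.0409, -0.0072, 0.0015], -0.0],[-1.0, [-0.0409, -0.0072, 0.0015], -0.0],[-1.0, [-0.0409, -0.0072, 0.0015], -0.0],[-1.0, [-0.0409, -0.0072, 0.0015], -0.0],[-1.0, [-0.0409, -0.0072, 0.0015], -0.0],[-1.0, [-0.0409, -0.0072, 0.0015], -0.0],[-1.0, [-0.0409, -0.0072, 0.0015], -0.0],[-1.0, [-0.0409, -0.0072, 0.0015], -0.0],[-1.0, [-0.0409, -0.0072, 0.0015], -0.0],
[-1.0, [0.0, 0.0, 0.037], -0.0],[-1.0, [0.0, 0.0, 0.037], -0.0],
```

Emit:
send_rows:
  plan:
    - [-1,[0,0,-0.039],-0.3]
    - [-1,[0,0,-0.039],-0.3]
    - [-1,[0,-0.001,-0.039],-0.3]
    - [-1,[-0.041,-0.007,0.001],0]
    - [-1,[-0.041,-0.007,0.001],0]
    - [-1,[-0.041,-0.007,0.001],0]
    - [-1,[-0.041,-0.007,0.001],0]
    - [-1,[-0.041,-0.007,0.001],0]
    - [-1,[-0.041,-0.007,0.001],0]
    - [-1,[-0.041,-0.007,0.001],0]
    - [-1,[-0.041,-0.007,0.001],0]
    - [-1,[-0.041,-0.007,0.001],0]

```text
clock: 17.4
ee_pos: [499.7, -21.2, 146.1]
eef_rot: [[0.018, 1.0, 0.001], [1.0, -0.018, -0.0], [-0.0, 0.001, -1.0]]
contact_force: [1.8, -1.2, -0.6]
width: 29.7
gripper_force: 30.0
```

Emit:
send_rows:
  plan:
    - [-1,[-0.041,-0.007,0.001],0]
    - [-1,[0,0,0.025],0]
    - [-1,[0,0,0],0]
    - [-1,[0,0,0],0]

```text
clock: 17.8
ee_pos: [492.2, -60.3, 120.0]
eef_rot: [[0.018, 1.0, -0.001], [1.0, -0.018, 0.0], [0.0, -0.001, -1.0]]
contact_force: [0.9, -0.0, 0.5]
width: 29.7
gripper_force: 30.0
```

```bash
python3 pl.py "[(491,-60,67,-1)]" -1
```

```text
from [492.2 -60.3 120. ] -1.1 w 29.7 F [ 0.9 -0.   0.5]
[-1.0, [0.0001, -0.0006, 0.0265], -0.03],[-1.0, [0.0001, -0.0006, 0.0265], -0.03],
```

Emit:
send_rows:
  plan:
    - [-1,[0,0,0.027],0]
    - [-1,[0,0,0.02],0]
    - [-1,[0,0,0.006],0]
    - [-1,[0,0,0],0]
    - [-1,[0,0,0],0]
    - [0.0,[0,0,0],0]
    - [0.0,[0,0,0],0]
    - [0.0,[0,0,0],0]
    - [0.0,[0,0,-0.03],0]
    - [0.0,[0,0,-0.03],0]
    - [0.0,[0,0,-0.03],0]
    - [0.0,[0,0,0],0]

```text
clock: 19.0
ee_pos: [494.4, -61.0, 160.6]
eef_rot: [[0.018, 1.0, 0.006], [1.0, -0.018, -0.001], [-0.001, 0.006, -1.0]]
contact_force: [0.3, 0.2, -0.8]
width: 46.0
gripper_force: 0.0
```

```bash
python3 pl.py "[(504,366,150,12.5)]" 0
```

```text
from [494.4 -61.  160.6] -1.1 w 46.0 F [ 0.3  0.2 -0.8]
[0.0, [0.0427, 0.0002, 0.0011], -1.36],[0.0, [0.0427, 0.0012, 0.0011], -1.36],[0.0, [0.0427, 0.0022, 0.0011], -1.36],[0.0, [0.0426, 0.0032, 0.0011], -1.36],[0.0, [0.0425, 0.0042, 0.0011], -1.36],[0.0, [0.0424, 0.0052, 0.0011], -1.36],[0.0, [0.0423, 0.0062, 0.0011], -1.36],[0.0, [0.0421, 0.0072, 0.0011], -1.36],[0.0, [0.0419, 0.0082, 0.0011], -1.36],[0.0, [0.0417, 0.0092, 0.0011], -1.36],
```

Emit:
send_rows:
  plan:
    - [0.0,[0.043,0.0,0.001],-1.35]
    - [0.0,[0.043,0.001,0.001],-1.35]
    - [0.0,[0.043,0.002,0.001],-1.35]
    - [0.0,[0.043,0.003,0.001],-1.35]
    - [0.0,[0.0425,0.004,0.001],-1.35]
    - [0.0,[0.0425,0.005,0.001],-1.35]
    - [0.0,[0.042,0.006,0.001],-1.35]
    - [0.0,[0.042,0.007,0.001],-1.35]
    - [0.0,[0.042,0.008,0.001],-1.35]
    - [0.0,[0.042,0.009,0.001],-1.35]
    - [0.0,[0,0,0],0]
    - [0.0,[0,0,0],0]

```text
clock: 20.2
ee_pos: [499.6, 368.0, 146.0]
eef_rot: [[-0.217, 0.976, -0.001], [0.976, 0.217, -0.001], [-0.0, -0.001, -1.0]]
contact_force: [0.7, -1.2, -0.9]
width: 45.6
gripper_force: 0.0
```

```bash
python3 ws.py; python3 pl.py "[(504,366,36,12.3)]" 0
python3 - <<'E'
from h import *
p=cv2.imread("pics/tlast.png")[:,:,::-1];h=cv2.cvtColor(p,cv2.COLOR_RGB2HSV);print("rack",*blobs((h[:,:,0]<40)&(h[:,:,2]>90)&(h[:,:,1]<80),"top",48,60,roi=(285,185,378,232),k=3),sep="\n")
E
```

```text
damp
wrist slips
(448.8, 334.0, array([52.1, 29.4]), -81.5, array([256., 214.]))
(503.6, 367.1, array([63.5, 29.7]), -77.7, array([327., 196.]))
from [499.8 366.7 146.3] 12.4 w 46.4 F [ 0.1  0.5 -0.5]
[0.0, [-0.0005, 0.0013, 0.0368], 0.04],[0.0, [-0.0005, 0.0013, 0.0368], 0.04],[0.0, [-0.0005, 0.0013, 0.0368], 0.04],
rack
(495.5, -57.8, array([64.5, 28.3]), 89.0, array([360., 207.]))
```

Emit:
send_rows:
  plan:
    - [0.0,[0,0.002,0.037],0]
    - [0.0,[0,0.002,0.037],0]
    - [0.0,[0,0,0.037],0]
    - [0.0,[0,0,0],0]
    - [0.0,[0,0,0],0]
    - [-1,[0,0,0],0]
    - [-1,[0,0,0],0]
    - [-1,[0,0,0],0]
    - [-1,[0,0,0],0]

```text
clock: 21.2
ee_pos: [504.1, 368.4, 36.1]
eef_rot: [[-0.215, 0.977, 0.0], [0.977, 0.215, -0.0], [-0.0, 0.0, -1.0]]
contact_force: [-0.1, -1.6, 2.2]
width: 30.0
gripper_force: 30.0
```

```bash
python3 pl.py "[(504,366,155,12),(492,20,145,-1),(492,20,120,-1)]" -1
```

```text
from [504.1 368.4  36.1] 12.4 w 30.0 F [-0.1 -1.6  2.2]
[-1.0, [-0.0008, -0.0002, -0.0396], 0.15],[-1.0, [-0.0008, -0.0002, -0.0396], 0.15],[-1.0, [-0.0008, -0.0002, -0.0396], 0.15],
[-1.0, [-0.042, -0.0105, 0.0012], 1.62],[-1.0, [-0.0423, -0.0093, 0.0012], 1.62],[-1.0, [-0.0425, -0.0081, 0.0012], 1.62],[-1.0, [-0.0427, -0.0069, 0.0012], 1.62],[-1.0, [-0.0429, -0.0056, 0.0012], 1.62],[-1.0, [-0.043, -0.0044, 0.0012], 1.62],[-1.0, [-0.0432, -0.0032, 0.0012], 1.62],[-1.0, [-0.0432, -0.002, 0.0012], 1.62],
[-1.0, [0.0, 0.0, 0.025], -0.0],
```

Emit:
send_rows:
  plan:
    - [-1,[0,0,-0.04],0.2]
    - [-1,[-0.001,0,-0.04],0.2]
    - [-1,[-0.001,0,-0.04],0]
    - [-1,[-0.042,-0.0105,0.001],1.6]
    - [-1,[-0.042,-0.009,0.001],1.6]
    - [-1,[-0.0425,-0.008,0.001],1.6]
    - [-1,[-0.043,-0.007,0.001],1.6]
    - [-1,[-0.043,-0.0055,0.001],1.6]
    - [-1,[-0.043,-0.0045,0.001],1.6]
    - [-1,[-0.043,-0.003,0.001],1.6]
    - [-1,[-0.043,-0.002,0.001],1.6]
    - [-1,[0,0,0.02],0]

```text
clock: 22.4
ee_pos: [494.8, 17.4, 129.6]
eef_rot: [[0.018, 1.0, 0.004], [1.0, -0.018, -0.0], [-0.0, 0.004, -1.0]]
contact_force: [0.5, 0.5, -0.4]
width: 29.3
gripper_force: 30.0
```

Emit:
send_rows:
  plan:
    - [-1,[0,0,0.01],0]
    - [-1,[0,0,0],0]
    - [-1,[0,0,0],0]

```text
clock: 22.7
ee_pos: [493.6, 21.7, 118.0]
eef_rot: [[0.012, 1.0, -0.001], [1.0, -0.012, 0.0], [0.0, -0.001, -1.0]]
contact_force: [0.0, -0.3, -0.1]
width: 29.9
gripper_force: 30.0
```

```bash
python3 pl.py "[(492,20,64.5,-1)]" -1
```

```text
from [493.6  21.7 118. ] -0.7 w 29.9 F [ 0.  -0.3 -0.1]
[-1.0, [-0.0008, -0.0008, 0.0268], 0.16],[-1.0, [-0.0008, -0.0008, 0.0268], 0.16],
```

Emit:
send_rows:
  plan:
    - [-1,[-0.001,-0.001,0.027],0]
    - [-1,[0,0,0.02],0]
    - [-1,[0,0,0.006],0]
    - [-1,[0,0,0],0]
    - [-1,[0,0,0],0]
    - [0.0,[0,0,0],0]
    - [0.0,[0,0,0],0]
    - [0.0,[0,0,0],0]
    - [0.0,[0,0,-0.03],0]
    - [0.0,[0,0,-0.03],0]
    - [0.0,[0,0,-0.03],0]
    - [0.0,[0,0,0],0]

```text
clock: 23.9
ee_pos: [494.6, 19.9, 158.5]
eef_rot: [[0.013, 1.0, 0.006], [1.0, -0.013, -0.0], [0.0, 0.006, -1.0]]
contact_force: [0.2, 1.2, -0.4]
width: 45.6
gripper_force: 0.0
```

```bash
python3 pl.py "[(450,328,150,9)]" 0
```

```text
from [494.6  19.9 158.5] -0.8 w 45.6 F [ 0.2  1.2 -0.4]
[0.0, [0.0439, -0.007, 0.0012], -1.39],[0.0, [0.0441, -0.0059, 0.0012], -1.39],[0.0, [0.0442, -0.0048, 0.0012], -1.39],[0.0, [0.0443, -0.0037, 0.0012], -1.39],[0.0, [0.0444, -0.0027, 0.0012], -1.39],[0.0, [0.0444, -0.0016, 0.0012], -1.39],[0.0, [0.0445, -0.0005, 0.0012], -1.39],
```

Emit:
send_rows:
  plan:
    - [0.0,[0.044,-0.007,0.001],-1.4]
    - [0.0,[0.044,-0.006,0.001],-1.4]
    - [0.0,[0.044,-0.005,0.001],-1.4]
    - [0.0,[0.044,-0.004,0.001],-1.4]
    - [0.0,[0.0445,-0.0025,0.001],-1.4]
    - [0.0,[0.0445,-0.0015,0.001],-1.4]
    - [0.0,[0.0445,-0.0005,0.001],-1.4]
    - [0.0,[0,0,0],0]
    - [0.0,[0,0,0],0]

```text
clock: 24.8
ee_pos: [446.9, 328.1, 147.2]
eef_rot: [[-0.159, 0.987, -0.001], [0.987, 0.159, -0.001], [-0.0, -0.001, -1.0]]
contact_force: [-0.5, -0.1, -0.1]
width: 45.7
gripper_force: 0.0
```

```bash
python3 ws.py; python3 pl.py "[(450,328,36,9)]" 0
python3 - <<'E'
from h import *
p=cv2.imread("pics/tlast.png")[:,:,::-1];h=cv2.cvtColor(p,cv2.COLOR_RGB2HSV);print("rack",*blobs((h[:,:,0]<40)&(h[:,:,2]>90)&(h[:,:,1]<80),"top",48,60,roi=(285,185,378,232),k=3),sep="\n")
E
```

```text
damp
wrist slips
(450.0, 326.5, array([63.8, 29.3]), -81.3, array([325., 197.]))
from [447.3 326.8 147.4] 9.0 w 45.6 F [-0.8 -0.2 -0.3]
[0.0, [0.0002, 0.001, 0.0371], 0.0],[0.0, [0.0002, 0.001, 0.0371], 0.0],[0.0, [0.0002, 0.001, 0.0371], 0.0],
rack
(494.3, 22.1, array([64.4, 28.3]), 89.0, array([329., 208.]))
(495.5, -57.8, array([64.5, 28.3]), 89.0, array([360., 207.]))
```

Emit:
send_rows:
  plan:
    - [0.0,[0,0.001,0.037],0]
    - [0.0,[0,0.001,0.037],0]
    - [0.0,[0,0,0.037],0]
    - [0.0,[0,0,0],0]
    - [0.0,[0,0,0],0]
    - [-1,[0,0,0],0]
    - [-1,[0,0,0],0]
    - [-1,[0,0,0],0]
    - [-1,[0,0,0],0]

```text
clock: 25.8
ee_pos: [449.6, 327.9, 37.3]
eef_rot: [[-0.157, 0.988, 0.0], [0.988, 0.157, 0.0], [-0.0, 0.0, -1.0]]
contact_force: [-0.2, -2.7, 4.1]
width: 29.9
gripper_force: 30.0
```

```bash
python3 pl.py "[(450,327,155,9),(494,100,145,-1),(494,100,120,-1)]" -1
```

```text
from [449.6 327.9  37.3] 9.0 w 29.9 F [-0.2 -2.7  4.1]
[-1.0, [-0.0003, 0.0001, -0.0392], 0.01],[-1.0, [-0.0003, 0.0001, -0.0392], 0.01],[-1.0, [-0.0003, 0.0001, -0.0392], 0.01],
[-1.0, [-0.0385, 0.0013, 0.0017], 1.67],[-1.0, [-0.0385, 0.0024, 0.0017], 1.67],[-1.0, [-0.0384, 0.0036, 0.0017], 1.67],[-1.0, [-0.0383, 0.0047, 0.0017], 1.67],[-1.0, [-0.0381, 0.0058, 0.0017], 1.67],[-1.0, [-0.0379, 0.0069, 0.0017], 1.67],
[-1.0, [0.0, 0.0, 0.025], -0.0],
```

Emit:
send_rows:
  plan:
    - [-1,[0,0,-0.039],0]
    - [-1,[0,0,-0.039],0]
    - [-1,[0,0,-0.039],0]
    - [-1,[-0.0385,0.0015,0.002],1.7]
    - [-1,[-0.0385,0.0025,0.002],1.7]
    - [-1,[-0.0385,0.0035,0.002],1.7]
    - [-1,[-0.038,0.0045,0.001],1.7]
    - [-1,[-0.038,0.006,0.001],1.6]
    - [-1,[-0.038,0.007,0.001],1.6]
    - [-1,[0,0,0.025],0]
    - [-1,[0,0,0],0]
    - [-1,[0,0,0],0]

```text
clock: 27.0
ee_pos: [493.4, 101.3, 120.0]
eef_rot: [[0.016, 1.0, -0.001], [1.0, -0.016, -0.0], [-0.0, -0.001, -1.0]]
contact_force: [0.3, 0.2, 0.6]
width: 29.3
gripper_force: 30.0
```

```bash
python3 pl.py "[(493.5,100,66,-1)]" -1
```

```text
from [493.4 101.3 120. ] -0.9 w 29.3 F [0.3 0.2 0.6]
[-1.0, [-0.0007, 0.0001, 0.027], 0.03],[-1.0, [-0.0007, 0.0001, 0.027], 0.03],
```

Emit:
send_rows:
  plan:
    - [-1,[-0.001,0,0.027],0]
    - [-1,[0,0,0.021],0]
    - [-1,[0,0,0.006],0]
    - [-1,[0,0,0],0]
    - [-1,[0,0,0],0]
    - [0.0,[0,0,0],0]
    - [0.0,[0,0,0],0]
    - [0.0,[0,0,0],0]
    - [0.0,[0,0,-0.04],0]
    - [0.0,[0,0,-0.045],0]
    - [0.0,[0,0,-0.045],0]
    - [0.0,[0,0,0],0]

```text
clock: 28.2
ee_pos: [496.5, 100.6, 201.6]
eef_rot: [[0.017, 1.0, 0.009], [1.0, -0.017, 0.001], [0.001, 0.008, -1.0]]
contact_force: [0.5, -0.7, -0.8]
width: 45.3
gripper_force: 0.0
```

```bash
python3 ws.py; python3 pl.py "[(590,19,175,-1)]" 0
python3 - <<'E'
from h import *
p=cv2.imread("pics/tlast.png")[:,:,::-1];h=cv2.cvtColor(p,cv2.COLOR_RGB2HSV);print("rack",*blobs((h[:,:,0]<40)&(h[:,:,2]>90)&(h[:,:,1]<80),"top",48,60,roi=(285,185,378,232),k=3),sep="\n")
p,d=snapshot("wrist");cv2.imwrite("pics/w6.png",p[:,:,::-1])
E
```

```text
damp
wrist slips
(494.1, 92.0, array([69.6, 32.2]), 89.2, array([320., 190.]))
(506.3, 88.2, array([193.9, 118.2]), -0.6, array([328., 174.]))
from [494.1 100.2 197. ] -1.0 w 45.7 F [-0.2  0.1 -1.5]
[0.0, [-0.0265, 0.0324, 0.0073], 0.01],[0.0, [-0.0265, 0.0324, 0.0073], 0.01],[0.0, [-0.0265, 0.0324, 0.0073], 0.01],
rack
(494.0, 2.8, array([28.4, 25.8]), -1.2, array([336., 208.]))
(495.5, -57.8, array([64.5, 28.3]), 89.0, array([360., 207.]))
```

View pics/tlast.png

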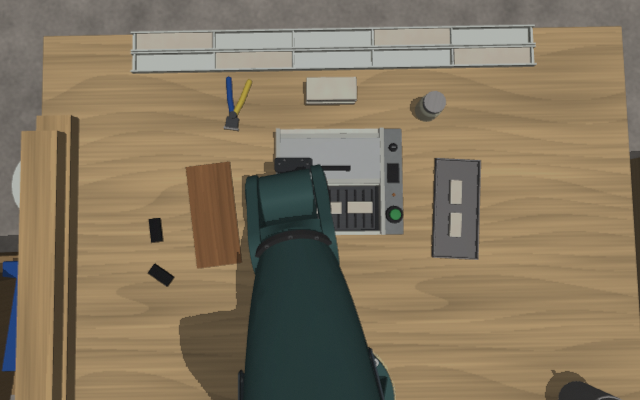

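The board is empty, two slips lie in the tray at (456,192) and (456,225), and the arm partly hides the slips on the rack. The handle is at (322,167). Next I'll close the cover.

Emit:
send_rows:
  plan:
    - [0.0,[-0.0265,0.032,0.007],0]
    - [0.0,[-0.0265,0.032,0.007],0]
    - [0.0,[-0.0265,0.032,0.007],0]
    - [0.0,[0,0,0],0]
    - [0.0,[0,0,0],0]

```text
clock: 28.85
ee_pos: [587.5, 18.6, 172.9]
eef_rot: [[0.018, 1.0, -0.003], [1.0, -0.018, 0.0], [0.0, -0.003, -1.0]]
contact_force: [0.0, 0.1, 0.0]
width: 45.3
gripper_force: 0.0
```

```bash
python3 pl.py "[(590,19,107,-1)]" 0
python3 - <<'E'
from h import *
c=calibration("wrist");p,d=snapshot("wrist");cv2.imwrite("pics/w7.png",p[:,:,::-1])
print(blobs(p.max(2)<60,"wrist",103,100,c,roi=(295,120,345,240)))
h=cv2.cvtColor(p,cv2.COLOR_RGB2HSV)
E
```

```text
from [587.5  18.6 172.9] -1.0 w 45.3 F [0.  0.1 0. ]
[0.0, [0.0002, 0.0013, 0.0329], -0.01],[0.0, [0.0002, 0.0013, 0.0329], -0.01],
[(589.3, 35.0, array([65.5, 10.8]), 89.4, array([325., 194.]))]
```

View pics/w7.png

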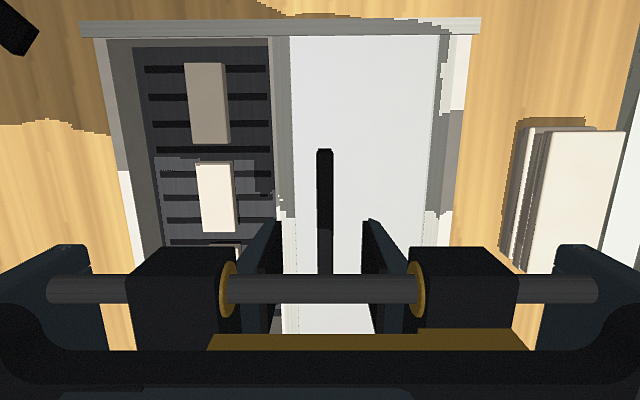

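The damp slips lie flat on the rack at (207,103) and (216,198), with a third starting near (222,245), and the handle at (325,210) is between the fingers. I'll grip it and close.

Emit:
send_rows:
  plan:
    - [0.0,[0,0.001,0.033],0]
    - [0.0,[0,0.001,0.032],0]
    - [0.0,[0,0,0],0]
    - [0.0,[0,0,0],0]
    - [-1,[0,0,0],0]
    - [-1,[0,0,0],0]
    - [-1,[0,0,0],0]
    - [-1,[0,0,0],0]
    - [-1,[0,0,0],0]

```text
clock: 29.8
ee_pos: [589.6, 19.0, 110.3]
eef_rot: [[0.016, 1.0, -0.002], [1.0, -0.016, -0.0], [-0.0, -0.002, -1.0]]
contact_force: [-9.1, 0.8, 5.1]
width: 11.9
gripper_force: 30.0
```

Emit:
send_rows:
  plan:
    - [-1,[0,-0.015,0],0]
    - [-1,[0,-0.025,0],0]
    - [-1,[0,-0.025,0],0]
    - [-1,[0,-0.025,0],0]
    - [-1,[0,-0.015,0],0]
    - [-1,[0,-0.008,0],0]
    - [-1,[0,0,0],0]
    - [-1,[0,0,0],0]

```text
clock: 30.6
ee_pos: [477.1, 20.3, 110.3]
eef_rot: [[0.016, 1.0, 0.0], [1.0, -0.016, -0.001], [-0.001, 0.0, -1.0]]
contact_force: [-2.3, -9.2, 3.4]
width: 11.8
gripper_force: 30.0
```

Emit:
send_rows:
  plan:
    - [-1,[0,-0.004,0],0]
    - [-1,[0,-0.003,0],0]
    - [-1,[0,0,0],0]
    - [-1,[0,0,0],0]

```text
clock: 31.0
ee_pos: [470.4, 20.4, 110.2]
eef_rot: [[0.016, 1.0, 0.0], [1.0, -0.016, -0.001], [-0.001, 0.0, -1.0]]
contact_force: [-1.2, -10.3, 4.2]
width: 11.7
gripper_force: 30.0
```

Emit:
send_rows:
  plan:
    - [-1,[0,-0.004,0],0]
    - [-1,[0,0,0],0]
    - [-1,[0,0,0],0]

```text
clock: 31.3
ee_pos: [466.4, 20.4, 110.3]
eef_rot: [[0.016, 1.0, 0.0], [1.0, -0.016, -0.001], [-0.001, 0.0, -1.0]]
contact_force: [-2.0, -10.8, 3.9]
width: 11.7
gripper_force: 30.0
```

Emit:
send_rows:
  plan:
    - [-1,[0,-0.002,0],0]
    - [-1,[0,-0.001,0],0]
    - [-1,[0,0,0],0]
    - [-1,[0,0,0],0]

```text
clock: 31.7
ee_pos: [464.4, 20.4, 110.3]
eef_rot: [[0.016, 1.0, 0.003], [1.0, -0.016, -0.001], [-0.001, 0.003, -1.0]]
contact_force: [6.0, -10.5, -5.5]
width: 11.6
gripper_force: 30.0
```

Emit:
send_rows:
  plan:
    - [-1,[0,-0.003,0],0]
    - [-1,[0,0,0],0]
    - [-1,[0,0,0],0]

```text
clock: 32.0
ee_pos: [464.2, 20.6, 110.6]
eef_rot: [[0.016, 1.0, 0.009], [1.0, -0.016, -0.001], [-0.001, 0.009, -1.0]]
contact_force: [26.2, -9.5, -29.8]
width: 11.8
gripper_force: 30.0
```

Emit:
send_rows:
  plan:
    - [0.0,[0,0.002,0],0]
    - [0.0,[0,0,0],0]
    - [0.0,[0,0,0],0]
    - [0.0,[0,0,-0.03],0]
    - [0.0,[0,0,-0.05],0]
    - [0.0,[0,0,-0.03],0]
    - [-1,[0,0,0],0]
    - [-1,[0,0,0],0]

```text
clock: 32.8
ee_pos: [462.2, 21.2, 220.1]
eef_rot: [[0.017, 1.0, 0.001], [1.0, -0.017, -0.0], [0.0, 0.001, -1.0]]
contact_force: [-0.5, -0.2, -0.1]
width: 32.7
gripper_force: 0.0
```

```bash
python3 - <<'E'
from h import *
c=calibration("wrist");p,d=snapshot("wrist");cv2.imwrite("pics/w8.png",p[:,:,::-1])
print(blobs(p.max(2)<60,"wrist",103,100,c,roi=(295,120,345,245)))
P,D=snapshot("top");h=cv2.cvtColor(P,cv2.COLOR_RGB2HSV)
m=(h[:,:,0]>45)&(h[:,:,0]<85)&(h[:,:,1]>90);m[:195]=0;m[230:]=0;m[:,:380]=0;m[:,412:]=0
for z in(85,92):print(blobs(m,"top",z,20))
ct=calibration("top");ax=np.asarray(ct["attitude"])[:,2]
for nm,k in(("button",m),):
    vv,uu=np.nonzero(k);dd=np.median(D[vv,uu]);u,v=uu.mean(),vv.mean()
    r=np.array([(u-ct["cx"])/ct["fx"],(v-ct["cy"])/ct["fy"],1])@np.asarray(ct["attitude"]).T
    print("button",len(uu),np.asarray(ct["position"])+r*dd)
# ring height, strip height
for q in((388,206),(402,222),(387,190),(393,175)):
    r=np.array([(q[0]-ct["cx"])/ct["fx"],(q[1]-ct["cy"])/ct["fy"],1])@np.asarray(ct["attitude"]).T
    print(q,P[q[1],q[0]],(np.asarray(ct["position"])+r*np.median(D[q[1]-1:q[1]+2,q[0]-1:q[0]+2])).round(1))
cv2.imwrite("pics/b8.png",cv2.resize(P[115:275,180:490][:,:,::-1],None,fx=2.5,fy=2.5,interpolation=2))
E
python3 pl.py "[(475,-139,150,-1),(475,-139,125,-1)]" -1
```

```text
[(464.1, 24.1, array([88.6, 10.8]), 89.4, array([324., 194.]))]
[(473.9, -140.0, array([27.4, 24.8]), 89.0, array([395., 214.]))]
[(473.7, -138.6, array([27.2, 24.6]), 89.0, array([395., 214.]))]
button 109 [ 473.84155643 -139.3416155    91.74894791]
(388, 206) [105 108 107] [ 494.6 -127.1   70.3]
(402, 222) [108 109 107] [ 453.7 -161.4   68.9]
(387, 190) [109 111 111] [ 535.2 -125.9   69.3]
(393, 175) [35 34 36] [ 572.8 -141.8   71.2]
from [461.5  21.2 218.8] -1.0 w 24.5 F [-0.8 -0.2 -0.7]
[-1.0, [-0.04, 0.004, 0.0172], 0.01],[-1.0, [-0.04, 0.004, 0.0172], 0.01],[-1.0, [-0.04, 0.0041, 0.0172], 0.01],[-1.0, [-0.04, 0.0041, 0.0172], 0.01],
[-1.0, [0.0, 0.0, 0.025], -0.0],
```

View pics/w8.png

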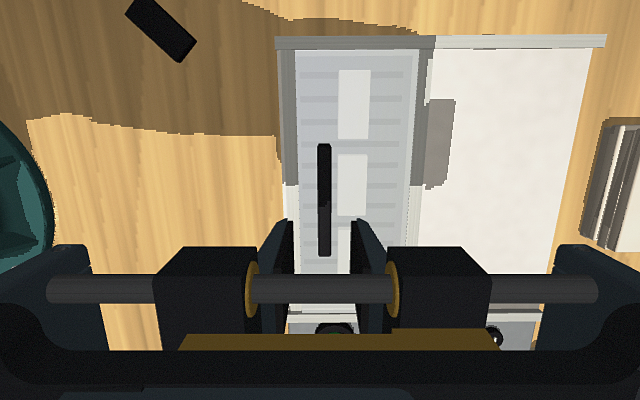

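The cover is shut: the handle at (324,200) measures 464, which is 125 mm from its open position. All three slips show flat through it. The button top is at (474,-139,92), so I'll go above it.

Emit:
send_rows:
  plan:
    - [-1,[-0.04,0.004,0.017],0]
    - [-1,[-0.04,0.004,0.017],0]
    - [-1,[-0.04,0.004,0.017],0]
    - [-1,[-0.04,0.004,0.017],0]
    - [-1,[0,0,0.018],0]
    - [-1,[0,0,0],0]
    - [-1,[0,0,0],0]
    - [-1,[0,0,0],0]

```text
clock: 33.7
ee_pos: [475.8, -138.5, 134.3]
eef_rot: [[0.016, 1.0, 0.0], [1.0, -0.016, 0.0], [0.0, 0.0, -1.0]]
contact_force: [0.1, 0.1, 0.3]
width: 0.6
gripper_force: 0.0
```

Emit:
send_rows:
  plan:
    - [-1,[-0.001,-0.002,0.015],0]
    - [-1,[0,0,0.003],0]
    - [-1,[0,0,0],0]
    - [-1,[0,0,0],0]

```text
clock: 34.1
ee_pos: [473.9, -139.8, 116.6]
eef_rot: [[0.016, 1.0, 0.0], [1.0, -0.016, -0.0], [-0.0, 0.0, -1.0]]
contact_force: [-0.2, 1.6, 2.5]
width: 0.2
gripper_force: 0.9
```

Emit:
send_rows:
  plan:
    - [-1,[0,0,0.003],0]
    - [-1,[0,0,0],0]
    - [-1,[0,0,0],0]

```text
clock: 34.4
ee_pos: [474.1, -140.1, 113.2]
eef_rot: [[0.017, 1.0, 0.001], [1.0, -0.017, -0.0], [-0.0, 0.001, -1.0]]
contact_force: [1.5, 2.0, 3.2]
width: 0.0
gripper_force: 1.8
```

Emit:
send_rows:
  plan:
    - [-1,[0,0,0.003],0]
    - [-1,[0,0,0],0]
    - [-1,[0,0,0],0]

```text
clock: 34.7
ee_pos: [474.2, -140.2, 110.9]
eef_rot: [[0.017, 1.0, 0.001], [1.0, -0.017, -0.0], [-0.0, 0.001, -1.0]]
contact_force: [-6.2, 5.1, 26.1]
width: 0.7
gripper_force: 12.7
```

The button touched at about 117 and bottomed out at 111, so it made its full 6 mm of travel. I'll release it and back off.

Emit:
send_rows:
  plan:
    - [-1,[0,0,0],0]
    - [-1,[0,0,-0.03],0]
    - [-1,[0,0,-0.04],0]
    - [-1,[0,0,-0.04],0]
    - [-1,[0,0,0],0]
    - [-1,[0,0,0],0]
    - [-1,[0,0,0],0]
    - [-1,[0,0,0],0]

```text
clock: 35.5
ee_pos: [472.9, -139.9, 218.6]
eef_rot: [[0.017, 1.0, -0.002], [1.0, -0.017, 0.001], [0.001, -0.002, -1.0]]
contact_force: [0.6, 0.9, 0.4]
width: 0.6
gripper_force: 0.0
```

Run:
```python
from h import *
c=calibration("wrist");p,d=snapshot("wrist")
P,D=snapshot("side");cv2.imwrite("pics/s9.png",P[60:260,200:420][:,:,::-1].repeat(3,0).repeat(3,1))
print(readout.read_state()["contact_force"],blobs(p.max(2)<60,"wrist",103,100,c,roi=(200,60,360,245)))
```

```text
[-1.08643717  0.05572211 -0.20001485] [(472.7, -147.9, array([64.9, 42.6]), 89.0, array([322., 216.]))]
```

View pics/s9.png

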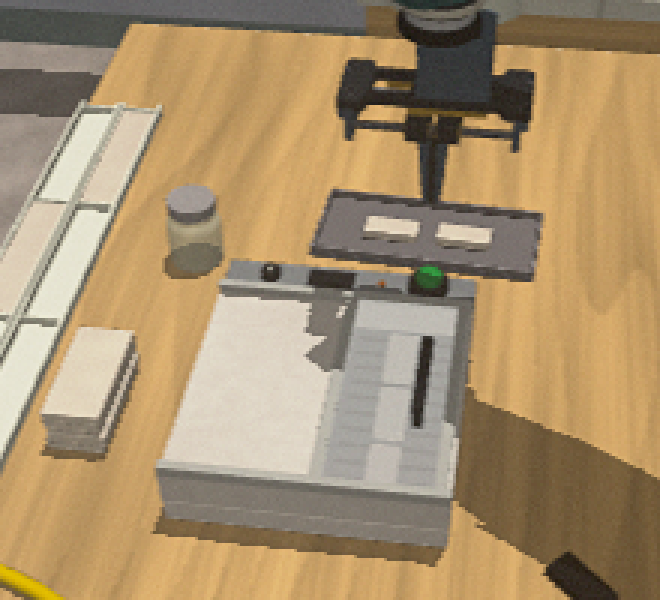

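The side view shows the cover shut over three slips (the column around (400,400)), two slips flat in the tray at (390,226) and (463,234), and the button up at (430,277). The arm is clear of everything.

```bash
python3 -c "
from rig import hand_in;print(hand_in())"
```

```text
the job is handed in; nothing more can be done
None
```

The job is handed in: both dry slips are in the tray, all three damp slips lie flat on the rack, the cover is fully shut, and the start button was pressed fully and let go; the judge returned no result.

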